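Vent the water filter, find which way its cap opens, and hold the cap off

TASK

The cartridge in the bench water filter is due, so first let the pressure out: pull the red sprung vent knob right up to its stop, hold it there for about a second, and let it go back down. Then open the blue cap by its bar grip; nobody remembers whether this one opens clockwise or anticlockwise, so feel for it gently: if it stops hard one way, do not force it but try the other, turn it until it is fully undone, and lift it off. Finish while still holding the cap level in the gripper, straight above the filter and well clear of it, and leave the mug, tumbler and honey jar alone.

Things in the scene. Friction and masses are not known exactly. Their poses are not given: they have to be found in the camera images.
- water_filter: White and grey round bench water filter, fixed to the worktop, 120 mm across, rim 115 mm high. Origin on its axis at the worktop, z up. Its local +y points to the vent pillar, whose axis stands 105 mm from the filter's axis and carries the red vent knob. To the right, at x 0.48, y -0.42, stands the sink's tall tap.
- cap: Blue cap, 120 g. Origin on its axis, underside of its flange (84 mm across, 6 thick), 115 mm up when seated. Bar grip along its x: 64 mm long, 24 wide, 6 to 37 mm above origin. Lugged plug reaches 33 mm below. Locked: x along the filter's x (3 deg). Hand unknown, varies: wrong way stops hard after 15 to 25 deg; right way runs free, lifts straight out past 55 deg, end stop near 70 deg.
- vent_knob (a joint): Vent knob travel in m: 0 down (at rest), 0.015 pulled up to its stop. A spring pulls it back down with 2 N at rest and 6 N at the stop.
- vent_grip (a point): Centre of the red vent knob's head, a round head 26 mm across and 22 mm tall, standing 129 mm above the worktop at rest, 8 mm of clear stem below it down to a steel boss of 24 mm diameter. It pulls straight up.
- mug: Light blue mug, 92 mm tall, about 90 x 102 mm with its handle, origin under its centre. Bystander.
- tumbler: Clear tumbler, 73 mm across, 88 mm tall, origin under its centre. Bystander.
- honey: Honey jar with a pale lid, 64 mm across, 109 mm tall, origin under its centre. Bystander.
Things that resemble listed ones, but are neither listed nor needed, are in the scene too. What is shaped like the water_filter but green is not meant.

How it is judged (in metres and radians):
On the way, in this order (a step that is already met when the one before it is completed fails the run):
1. the vent knob is held up at its stop (at least 13 of 15 mm) for 0.7 s, the cap still locked (value of joint vent_knob above 0.013 m and angle between the x axis of cap and the x axis of water_filter, either way round below 0.5 rad), for 0.7 s.
2. the vent knob is back down and the cap, still seated, is turned at least 50 degrees from locked (value of joint vent_knob below 0.004 m and angle between the x axis of cap and the x axis of water_filter, either way round above 0.87 rad and z of cap in the frame of water_filter below 0.125 m), for 0.1 s.
At the end, for the whole second after the job is handed in: The cap is gripped by the fingers and carried by nothing else, its flange at least 48 mm above the filter's rim (its lugs 15 mm clear), within 80 mm of the filter's axis, level within 17 degrees and still; the vent knob is down (z of cap in the frame of water_filter above 0.163 m and horizontal distance between cap and water_filter below 0.08 m and angle between cap's own z axis and vertical below 0.3 rad and contact force between the fingers and cap above 2 N and contact force between cap and water_filter below 0.2 N and linear speed of cap below 0.03 m/s and value of joint vent_knob below 0.004 m); the arm keeps its last pose, push and grip.
It fails at once if the mug is moved more than 30 mm or tipped (distance of mug from where it was at the start of the episode above 0.03 m or angle between mug's own z axis and vertical above 0.5 rad).
It fails at once if the tumbler is moved more than 30 mm or tipped (distance of tumbler from where it was at the start of the episode above 0.03 m or angle between tumbler's own z axis and vertical above 0.5 rad).
It fails at once if the honey is moved more than 30 mm or tipped (distance of honey from where it was at the start of the episode above 0.03 m or angle between honey's own z axis and vertical above 0.5 rad).
It fails at once if the cap is forced against the filter with more than 250 N (contact force between cap and water_filter above 250 N).
It also fails if it takes over 72 s, if anything falls off the work surface, if the arm or the gripper's body presses on something with over 40 N, if the wrist force passes 120 N, or if a joint passes its speed limit or range.

ROBOT

A 6-joint arm with a two-finger parallel gripper is mounted at the origin on a cart in front of the work surface, level with it; the furniture and walls round the work are solid. World frame = base frame: x ahead of the robot, y to its left, z up, the work surface at z = 0. Lengths are in mm, angles in rad, forces in N, time in s.
With the tool pointing down it reaches from about 350 to 975 mm from the base axis. Payload 7.1 kg.
Tool frame: the origin (TCP) lies between the finger pads; the fingertips stand 8 mm ahead of it and the grasp point (between the pads) lies 11 mm behind it; x points along the fingers, y is the direction in which the jaws open and shut, and the axes are right-handed (so a half turn about x gives the same grasp; the last joint's range is limited). The gripper opens to 88 mm and grips with 3 to 60 N. Pads are 20 mm wide; open, the fingers measure 115 mm over their backs; the gripper's body (75 mm by 178 mm) begins 61 mm behind the grasp point.
Start: joints at [-1.147, 0.423, 1.63, -0, 1.089, -0.019], TCP at [267.809, -564.697, 230.675] pointing down, gripper open.
Joint ranges: [-3, 3], [-0.9, 2.11], [0.09, 2.58], [-1.31, 4.45], [0.11, 2.69], [-2.54, 2.54]. Speed limits (rad/s): [2.39, 2.39, 3.01, 3.14, 3.14, 3.14].

INTERFACE

Orientations are given as a rotation vector (axis times angle).
In Python, from workcell import ctrl gives the robot as it stands.
- The arm moves only by the tool apply_moves, never from a script. Its argument "increments" is a list of rows, each an object with "gripper": the opening in per cent of the stroke, from 0 (shut) to 100 (fully open); "delta_pos": the shift along the tool's x, y, z in cm, a list of three; "dr": the turn, a rotation vector about the tool's x, y, z in rad, a list of three. In form: [{"gripper": gripper, "delta_pos": [dx, dy, dz], "dr": [ax, ay, az]}, ...]. A call has exactly 5 rows; each row shifts and turns the commanded pose from where the row before left it, along the tool's axes as they then stand; what a row does not reach is not made up. A row lasts 1/12 s, in which the tool goes at most 41.7 mm and 7.16 degrees, less where a joint would pass 70% of its speed; a pose out of reach is approached as far as the arm can. A call with a gripper value outside its range is refused whole. The fingers move at their own pace and stop on an object; the grip force is fixed at half the most. Time passes only in rows, so rows that do not move let the fingers close, or fill a call up. It gives the time, the measured TCP pose, the force and the opening at its end, in the units of the state.
- ctrl.get_obs(): the state, without advancing time (a new reading comes with each control period).
- ctrl.get_image(name): name is "scene" or "top"; returns a dict with "img" (400x640x3 uint8, red, green, blue), "range_z" (400x640 float32, mm along the optical axis (not along the pixel's ray), 0 where there is no reading), "mtx" (3x3 intrinsics, pixels), "k1" (the pictures are not rectified: a ray, as slopes to the right and down, at radius r is drawn at 1 + k1 r^2 times it, then the intrinsics apply), "rvec" (rotation vector, rad) and "tvec" (3), from world to camera coordinates, as OpenCV has them. Camera axes: x right, y down, z forward; pixel columns grow to the right and rows downward; lengths in mm; the calibration is good to about 2 mm. A picture is of the moment at which its call begins.
- ctrl.close_job(): hands the job in, once; it reports no verdict.
The state is a dict: "t": time; "qpos": joint angles; "qvel": joint speeds; "joint_torque": joint torques, N m; "ee_pos": TCP position; "orientation": TCP orientation; "ft_force": force on the tool from outside, world axes, zero at the start; "moment": the same for the moment, N m; "width": finger opening in mm.
Only numpy, scipy, OpenCV 4.12 (cv2) and the standard library are available. Lean on these libraries where they do the work, as an engineer would, in place of code of your own. Each camera call takes 0.05 s, during which the arm holds its last target. There are 200 camera calls.

## Working session

There is one attempt and no reset: what is moved stays moved. The work goes in short steps, Python scripts to look and compute and a tool call to move; the robot and the scene stay as the last step left them, time stands still between calls to the robot, and variables do not carry over. Pictures are saved under pics/ and viewed, about 8 in all and at most 12, crops included, and the job is handed in when it is done.

Besides the shell and the picture viewer there is one more tool, called after "Emit:" as name(argument=value, ...), one argument or row to a line, values as JSON. apply_moves: Moves the arm, as the interface text tells. Its arguments: {"type":"object","properties":{"increments":{"type":"array","items":{"type":"object","properties":{"gripper":{"type":"number"},"delta_pos":{"type":"array","items":{"type":"number"}},"dr":{"type":"array","items":{"type":"number"}}}}}},"required":["increments"]}

```bash
mkdir -p pics; cat > h.py <<'E'
import numpy as np,cv2
from workcell import ctrl
from scipy.spatial.transform import Rotation as R
def save(n,f):
    d=ctrl.get_image(n); cv2.imwrite(f'pics/{f}.png',d['img'][:,:,::-1]); np.savez(f'pics/{f}.npz',**d); return d
def world(d):
    """per-pixel world xyz"""
    v,u=np.mgrid[0:400,0:640]; K=d['mtx']; k=float(d['k1'])
    xd=(u-K[0,2])/K[0,0]; yd=(v-K[1,2])/K[1,1]; x,y=xd.copy(),yd.copy()
    for _ in range(20):
        s=1+k*(x*x+y*y); x,y=xd/s,yd/s
    z=d['range_z']; P=np.stack([x*z,y*z,z],-1)
    M=R.from_rotvec(np.ravel(d['rvec'])).as_matrix()
    return (P-np.ravel(d['tvec']))@M, z>0
E
python3 - <<'E'
from h import *
print(ctrl.get_obs())
for n in('scene','top'):
    d=save(n,n+'0'); W,ok=world(d); print(n,d['k1'],-R.from_rotvec(np.ravel(d['rvec'])).as_matrix().T@np.ravel(d['tvec']))
    h=cv2.cvtColor(d['img'],cv2.COLOR_RGB2HSV)
    for c,lo,hi in(('blue',(100,120,50),(125,255,255)),('red',(0,150,80),(6,255,255)),('red2',(174,150,80),(180,255,255))):
        m=cv2.inRange(h,lo,hi); N,L,S,C=cv2.connectedComponentsWithStats(m)
        for i in range(1,N):
            if S[i,4]>25:
                q=W[(L==i)&ok]; print(c,S[i],C[i].round(),np.median(q,0).round() if len(q) else None, q.max(0).round() if len(q) else'')
E
```

```text
{'t': 0.0, 'qpos': array([-1.14702003e+00,  4.23845397e-01,  1.63066675e+00,  7.60715723e-06,
        1.08860939e+00, -1.89715420e-02]), 'qvel': array([ 0.00132301, -0.00091044, -0.00025313, -0.0004034 ,  0.0014077 ,
        0.00121061]), 'joint_torque': array([-3.93560940e-04, -5.44624364e+01, -2.73662496e+01,  6.43780734e-02,
        2.27545534e-02, -1.24000489e-04]), 'ee_pos': array([ 267.58542536, -564.2273974 ,  229.90798429]), 'orientation': array([ 1.97639161,  0.44639513, -1.97700095]), 'ft_force': array([-0.91189328,  0.76943894,  0.92393812]), 'moment': array([ 0.05293553, -0.00831982,  0.07689346]), 'width': 87.86007114604944}
scene 0.0019405519252389015 [-294.50754042 -621.87958941  563.33596973]
blue [313 166  33  24 518] [330. 179.] [547.  13. 129.] [728. 137. 154.]
blue [279 169  10   9  55] [284. 174.] [710. 319.  26.] [730. 328.  38.]
red [292 165  10  10  87] [297. 170.] [550. 123. 132.] [704. 258. 141.]
red [251 195  10  11 101] [255. 200.] [350.  73. 135.] [364.  89. 141.]
top -0.10609510027275977 [ 307.4817496    30.87535745 1288.3996401 ]
blue [310 164  29  29 605] [324. 178.] [556.  26. 124.] [598.  62. 160.]
red [540 113  14   7  68] [545. 116.] [ 760. -626.  123.] [ 771. -616.  134.]
red [282 173   8   9  54] [285. 177.] [554. 129. 141.] [565. 138. 148.]
red [298 247   8   8  57] [301. 251.] [354.  81. 142.] [365.  89. 146.]
red [575 281   5  10  30] [577. 286.] [ 275. -524.  394.] [ 284. -519.  398.]
```

View pics/top0.png

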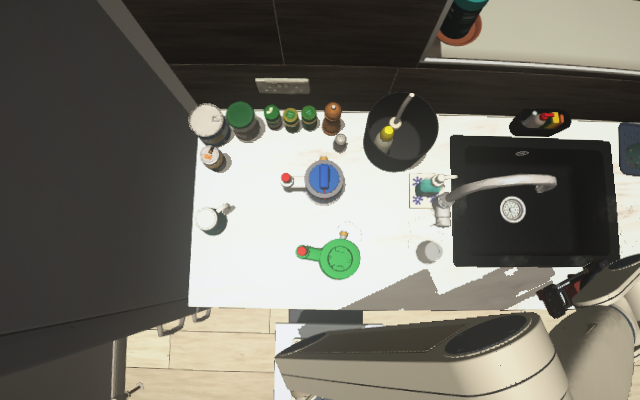

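View pics/scene0.png

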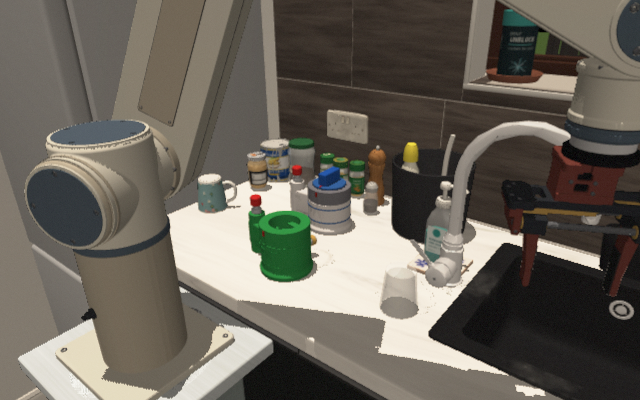

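The white filter's blue cap is at about (324,178) in the top view, with its red knob at (285,177). The green look-alike is at (340,258). The bar grip runs roughly along world x. I'll refine this in an enlarged crop.

```bash
cat >> h.py <<'E'
def onplane(d,uv,z):
    K=d['mtx'];k=float(d['k1']);uv=np.atleast_2d(uv).astype(float)
    dd=(uv-[K[0,2],K[1,2]])/[K[0,0],K[1,1]];x=dd.copy()
    for _ in range(20): x=dd/(1+k*(x**2).sum(1,keepdims=True))
    M=R.from_rotvec(np.ravel(d['rvec'])).as_matrix();c=-M.T@np.ravel(d['tvec'])
    r=np.c_[x,np.ones(len(x))]@M; return (c+r*((z-c[2])/r[:,2])[:,None])
E
python3 - <<'E'
from h import *
d=np.load('pics/top0.npz'); h=cv2.cvtColor(d['img'],cv2.COLOR_RGB2HSV); W,ok=world(d)
o=ctrl.get_obs(); print(R.from_rotvec(o['orientation']).as_matrix().round(3))
m=cv2.inRange(h,(100,120,50),(125,255,255)); 
v,u=np.where(m[:,:400]>0); q=W[v,u]
for lo,hi,z in((135,170,152),(100,132,121)):
    s=(q[:,2]>lo)&(q[:,2]<hi); P=onplane(d,np.c_[u,v][s],z)[:,:2]; 
    print(z,s.sum(),cv2.minAreaRect(P.astype(np.float32)),P.mean(0),cv2.minEnclosingCircle(P.astype(np.float32)))
v,u=np.where(cv2.inRange(h,(0,120,60),(8,255,255))[165:190,270:298]>0); P=onplane(d,np.c_[u+270,v+165],140)[:,:2]
print('knob',len(P),P.mean(0),cv2.minEnclosingCircle(P.astype(np.float32)))
# objects
for n,(a,b) in dict(mug=(208,218),tum=(430,252),honey=(210,157)).items():
    print(n,W[b,a].round())
c=d['img'][140:220,260:370,::-1]; cv2.imwrite('pics/c1.png',cv2.resize(c,None,fx=7,fy=7,interpolation=cv2.INTER_CUBIC))
E
```

```text
[[-0.001  0.428 -0.904]
 [ 0.001 -0.904 -0.428]
 [-1.    -0.001 -0.   ]]
152 182 ((556.453369140625, 24.601253509521484), (60.72896194458008, 18.975454330444336), 0.9746740460395813) [556.57600561  24.54027657] ((556.4832763671875, 24.56204605102539), 31.77277183532715)
121 420 ((557.6812744140625, 22.975570678710938), (79.26248168945312, 77.66621398925781), 1.0527968406677246) [556.66478186  24.23106677] ((557.7186889648438, 23.976430892944336), 40.79975891113281)
knob 60 [554.37018279 128.07756459] ((554.3821411132812, 128.0847625732422), 11.919078826904297)
mug [444. 346.  94.]
tum [ 358. -277.   92.]
honey [615. 346. 112.]
```

View pics/c1.png

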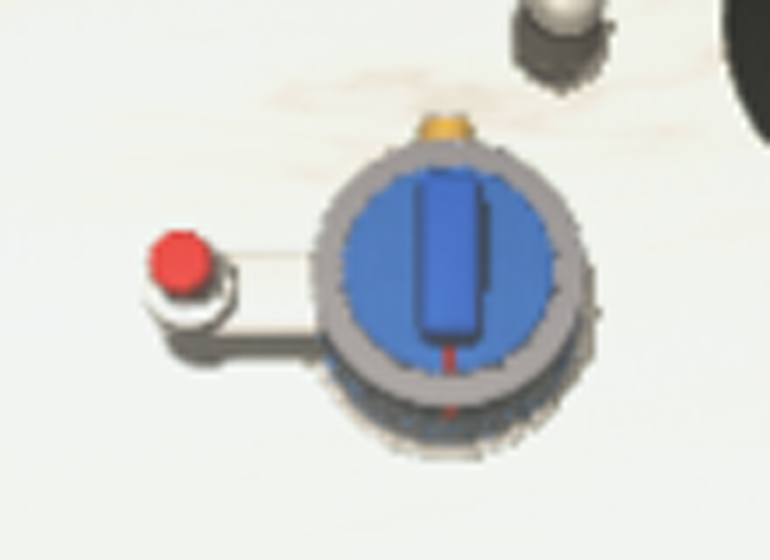

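```bash
cat >> h.py <<'E'
import json
def rows(legs,grip,p=None,psi=None):
    """legs: (target xyz mm, target yaw of tool y deg, n rows)"""
    o=ctrl.get_obs(); T=R.from_rotvec(o['orientation']).as_matrix()
    p=o['ee_pos'].copy() if p is None else np.array(p,float); psi=np.arctan2(T[1,1],T[0,1]) if psi is None else np.radians(psi)
    print('at',p.round(1),np.degrees(psi).round(1),'tilt',T[2].round(3),'q',o['qpos'].round(2),'w',o['width'].round(1),'F',o['ft_force'].round(1),'t',o['t'])
    out=[]
    for t,y,n in legs:
        t=np.array(t,float)
        for i in range(n):
            d=(t-p)/(n-i); a=-(np.radians(y)-psi)/(n-i)
            c,s=np.cos(psi),np.sin(psi); ex,ey,ez=np.array([[0,0,-1],[c,s,0],[s,-c,0]])
            v=np.round([d@ex/10,d@ey/10,d@ez/10],2); a=round(a,3)
            p=p+10*(v[0]*ex+v[1]*ey+v[2]*ez); psi-=a
            out.append({"gripper":grip,"delta_pos":v.tolist(),"dr":[float(a),0,0]})
    while len(out)%5: out.append({"gripper":grip,"delta_pos":[0,0,0],"dr":[0,0,0]})
    for i in range(0,len(out),5): print(json.dumps(out[i:i+5]))
E
python3 - <<'E'
from h import *
rows([((280,-350,250),-64.7,6),((450,50,250),-20,13),((554.4,128.1,230),0,6)],100)
E
```

```text
Traceback (most recent call last):
  File "h.py", line 26, in rows
    print('at',p.round(1),np.degrees(psi).round(1),'tilt',T[2].round(3),'q',o['qpos'].round(2),'w',o['width'].round(1),'F',o['ft_force'].round(1),'t',o['t'])
                                                                                                   ^^^^^^^^^^^^^^^^
AttributeError: 'float' object has no attribute 'round'
```

```bash
sed -i "s/o\['width'\].round(1)/round(o['width'],1)/" h.py
python3 - <<'E'
from h import *
rows([((280,-350,250),-64.7,6),((450,50,250),-20,13),((554.4,128.1,230),0,6)],100)
E
```

```text
at [ 267.6 -564.3  230. ] -64.6 tilt [-1.    -0.001 -0.   ] q [-1.15  0.42  1.63 -0.    1.09 -0.02] w 87.9 F [0.1 0.1 1. ] t 0.1
[{"gripper": 100, "delta_pos": [-0.33, -3.14, -1.72], "dr": [0.0, 0, 0]}, {"gripper": 100, "delta_pos": [-0.33, -3.14, -1.72], "dr": [0.0, 0, 0]}, {"gripper": 100, "delta_pos": [-0.34, -3.14, -1.71], "dr": [0.0, 0, 0]}, {"gripper": 100, "delta_pos": [-0.33, -3.14, -1.72], "dr": [0.0, 0, 0]}, {"gripper": 100, "delta_pos": [-0.34, -3.14, -1.71], "dr": [0.001, 0, 0]}]
[{"gripper": 100, "delta_pos": [-0.33, -3.13, -1.72], "dr": [0.0, 0, 0]}, {"gripper": 100, "delta_pos": [-0.0, -2.22, -2.5], "dr": [-0.06, 0, 0]}, {"gripper": 100, "delta_pos": [-0.0, -2.07, -2.63], "dr": [-0.06, 0, 0]}, {"gripper": 100, "delta_pos": [-0.0, -1.91, -2.75], "dr": [-0.06, 0, 0]}, {"gripper": 100, "delta_pos": [-0.0, -1.74, -2.85], "dr": [-0.06, 0, 0]}]
[{"gripper": 100, "delta_pos": [-0.0, -1.57, -2.95], "dr": [-0.06, 0, 0]}, {"gripper": 100, "delta_pos": [-0.0, -1.38, -3.04], "dr": [-0.06, 0, 0]}, {"gripper": 100, "delta_pos": [-0.0, -1.2, -3.12], "dr": [-0.06, 0, 0]}, {"gripper": 
[... 177 characters left out ...]
62, -3.28], "dr": [-0.06, 0, 0]}, {"gripper": 100, "delta_pos": [-0.0, -0.42, -3.32], "dr": [-0.06, 0, 0]}, {"gripper": 100, "delta_pos": [-0.0, -0.23, -3.34], "dr": [-0.06, 0, 0]}, {"gripper": 100, "delta_pos": [-0.0, -0.02, -3.34], "dr": [-0.06, 0, 0]}, {"gripper": 100, "delta_pos": [0.33, 1.19, -1.82], "dr": [-0.058, 0, 0]}]
[{"gripper": 100, "delta_pos": [0.33, 1.29, -1.75], "dr": [-0.058, 0, 0]}, {"gripper": 100, "delta_pos": [0.33, 1.39, -1.67], "dr": [-0.058, 0, 0]}, {"gripper": 100, "delta_pos": [0.34, 1.49, -1.58], "dr": [-0.058, 0, 0]}, {"gripper": 100, "delta_pos": [0.33, 1.58, -1.49], "dr": [-0.058, 0, 0]}, {"gripper": 100, "delta_pos": [0.34, 1.66, -1.41], "dr": [-0.059, 0, 0]}]
```

Emit:
apply_moves(
  increments=[
    {"gripper": 100,"delta_pos": [-0.3,-3.1,-1.7],"dr": [0,0,0]},
    {"gripper": 100,"delta_pos": [-0.3,-3.1,-1.7],"dr": [0,0,0]},
    {"gripper": 100,"delta_pos": [-0.3,-3.1,-1.7],"dr": [0,0,0]},
    {"gripper": 100,"delta_pos": [-0.3,-3.1,-1.7],"dr": [0,0,0]},
    {"gripper": 100,"delta_pos": [-0.3,-3.1,-1.7],"dr": [0,0,0]},
  ],
)

```text
t: 0.52
ee_pos: [277.8, -386.4, 245.3]
orientation: [1.976, 0.445, -1.977]
ft_force: [0.8, 0.7, 0.0]
width: 87.2
```

Emit:
apply_moves(
  increments=[
    {"gripper": 100,"delta_pos": [-0.3,-3.1,-1.7],"dr": [0,0,0]},
    {"gripper": 100,"delta_pos": [0,-2.2,-2.5],"dr": [-0.06,0,0]},
    {"gripper": 100,"delta_pos": [0,-2.1,-2.6],"dr": [-0.06,0,0]},
    {"gripper": 100,"delta_pos": [0,-1.9,-2.7],"dr": [-0.06,0,0]},
    {"gripper": 100,"delta_pos": [0,-1.7,-2.8],"dr": [-0.06,0,0]},
  ],
)

```text
t: 0.93
ee_pos: [331.6, -229.2, 248.7]
orientation: [1.825, 0.651, -1.825]
ft_force: [0.7, -0.2, -0.4]
width: 87.8
```

Emit:
apply_moves(
  increments=[
    {"gripper": 100,"delta_pos": [0,-1.6,-2.9],"dr": [-0.06,0,0]},
    {"gripper": 100,"delta_pos": [0,-1.4,-3.0],"dr": [-0.06,0,0]},
    {"gripper": 100,"delta_pos": [0,-1.2,-3.1],"dr": [-0.06,0,0]},
    {"gripper": 100,"delta_pos": [0,-1.0,-3.2],"dr": [-0.06,0,0]},
    {"gripper": 100,"delta_pos": [0,-0.8,-3.2],"dr": [-0.06,0,0]},
  ],
)

```text
t: 1.35
ee_pos: [395.8, -76.0, 248.7]
orientation: [1.626, 0.873, -1.626]
ft_force: [1.2, -0.1, 0.9]
width: 87.7
```

Emit:
apply_moves(
  increments=[
    {"gripper": 100,"delta_pos": [0,-0.6,-3.3],"dr": [-0.06,0,0]},
    {"gripper": 100,"delta_pos": [0,-0.4,-3.3],"dr": [-0.06,0,0]},
    {"gripper": 100,"delta_pos": [0,-0.2,-3.3],"dr": [-0.06,0,0]},
    {"gripper": 100,"delta_pos": [0,0,-3.3],"dr": [-0.06,0,0]},
    {"gripper": 100,"delta_pos": [0.3,1.2,-1.8],"dr": [-0.06,0,0]},
  ],
)

```text
t: 1.77
ee_pos: [465.7, 60.1, 245.8]
orientation: [1.415, 1.062, -1.414]
ft_force: [-0.2, 0.4, -0.5]
width: 87.6
```

```bash
python3 - <<'E'
from h import *
rows([((554.4,128.1,180),0,8)],60)
E
```

```text
at [465.7  60.1 245.8] -16.2 tilt [-1.    -0.    -0.001] q [0.1  0.17 1.95 0.   1.02 0.39] w 87.6 F [-0.2  0.4 -0.5] t 1.7667
[{"gripper": 60, "delta_pos": [0.82, 0.83, -1.13], "dr": [-0.035, 0, 0]}, {"gripper": 60, "delta_pos": [0.82, 0.87, -1.1], "dr": [-0.035, 0, 0]}, {"gripper": 60, "delta_pos": [0.82, 0.9, -1.06], "dr": [-0.035, 0, 0]}, {"gripper": 60, "delta_pos": [0.82, 0.94, -1.03], "dr": [-0.036, 0, 0]}, {"gripper": 60, "delta_pos": [0.83, 0.98, -1.0], "dr": [-0.035, 0, 0]}]
[{"gripper": 60, "delta_pos": [0.82, 1.01, -0.96], "dr": [-0.036, 0, 0]}, {"gripper": 60, "delta_pos": [0.83, 1.04, -0.93], "dr": [-0.035, 0, 0]}, {"gripper": 60, "delta_pos": [0.82, 1.08, -0.89], "dr": [-0.036, 0, 0]}, {"gripper": 60, "delta_pos": [0, 0, 0], "dr": [0, 0, 0]}, {"gripper": 60, "delta_pos": [0, 0, 0], "dr": [0, 0, 0]}]
```

Emit:
apply_moves(
  increments=[
    {"gripper": 60,"delta_pos": [0.8,0.8,-1.1],"dr": [-0.035,0,0]},
    {"gripper": 60,"delta_pos": [0.8,0.9,-1.1],"dr": [-0.035,0,0]},
    {"gripper": 60,"delta_pos": [0.8,0.9,-1.1],"dr": [-0.035,0,0]},
    {"gripper": 60,"delta_pos": [0.8,0.9,-1.0],"dr": [-0.035,0,0]},
    {"gripper": 60,"delta_pos": [0.8,1.0,-1.0],"dr": [-0.035,0,0]},
  ],
)

```text
t: 2.18
ee_pos: [521.4, 99.7, 204.9]
orientation: [1.29, 1.155, -1.291]
ft_force: [-0.3, -0.2, 0.5]
width: 57.7
```

Emit:
apply_moves(
  increments=[
    {"gripper": 60,"delta_pos": [0.8,1.0,-1.0],"dr": [-0.036,0,0]},
    {"gripper": 60,"delta_pos": [0.8,1.0,-0.9],"dr": [-0.036,0,0]},
    {"gripper": 60,"delta_pos": [0.8,1.1,-0.9],"dr": [-0.036,0,0]},
    {"gripper": 60,"delta_pos": [0,0,0],"dr": [0,0,0]},
    {"gripper": 60,"delta_pos": [0,0,0],"dr": [0,0,0]},
  ],
)

```text
t: 2.6
ee_pos: [553.9, 124.8, 180.9]
orientation: [1.212, 1.208, -1.215]
ft_force: [0.0, -0.7, 0.3]
width: 52.8
```

```bash
python3 - <<'E'
from h import *
rows([((554.4,128.1,123),0,8)],60)
d=save('scene','s1'); c=d['img'][110:260,210:410,::-1]; cv2.imwrite('pics/c2.png',cv2.resize(c,None,fx=4,fy=4,interpolation=cv2.INTER_CUBIC))
E
```

```text
at [553.9 124.8 180.9] -0.3 tilt [-1.    -0.002  0.   ] q [ 0.2   0.4   1.79 -0.    0.94  0.21] w 52.8 F [ 0.  -0.7  0.3] t 2.6
[{"gripper": 60, "delta_pos": [0.72, 0.01, -0.04], "dr": [-0.001, 0, 0]}, {"gripper": 60, "delta_pos": [0.72, 0.01, -0.04], "dr": [-0.001, 0, 0]}, {"gripper": 60, "delta_pos": [0.73, 0.01, -0.04], "dr": [-0.001, 0, 0]}, {"gripper": 60, "delta_pos": [0.72, 0.0, -0.04], "dr": [-0.0, 0, 0]}, {"gripper": 60, "delta_pos": [0.73, 0.01, -0.04], "dr": [-0.001, 0, 0]}]
[{"gripper": 60, "delta_pos": [0.72, 0.0, -0.04], "dr": [-0.0, 0, 0]}, {"gripper": 60, "delta_pos": [0.73, 0.01, -0.05], "dr": [-0.001, 0, 0]}, {"gripper": 60, "delta_pos": [0.72, 0.0, -0.04], "dr": [-0.0, 0, 0]}, {"gripper": 60, "delta_pos": [0, 0, 0], "dr": [0, 0, 0]}, {"gripper": 60, "delta_pos": [0, 0, 0], "dr": [0, 0, 0]}]
```

View pics/c2.png

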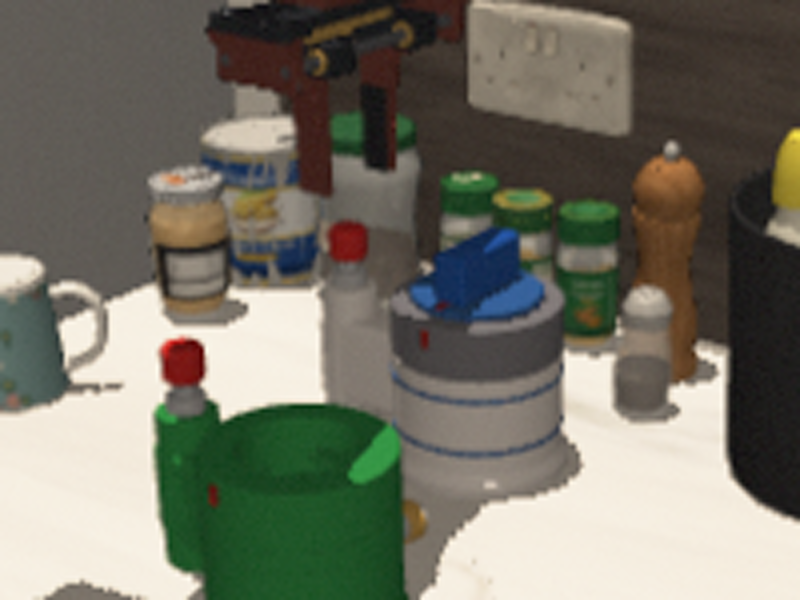

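The open fingers (crop ~315–380, 190) stand directly above the red knob (348,243), so I'll descend and close on it.

Emit:
apply_moves(
  increments=[
    {"gripper": 60,"delta_pos": [0.7,0,-0.05],"dr": [0,0,0]},
    {"gripper": 60,"delta_pos": [0.7,0,-0.05],"dr": [0,0,0]},
    {"gripper": 60,"delta_pos": [0.7,0,-0.05],"dr": [0,0,0]},
    {"gripper": 60,"delta_pos": [0.7,0,-0.05],"dr": [0,0,0]},
    {"gripper": 60,"delta_pos": [0.8,0,-0.05],"dr": [0,0,0]},
  ],
)

```text
t: 3.07
ee_pos: [554.2, 127.1, 145.0]
orientation: [1.213, 1.207, -1.213]
ft_force: [-0.3, -0.3, -0.6]
width: 52.7
```

Emit:
apply_moves(
  increments=[
    {"gripper": 60,"delta_pos": [0.7,0.05,-0.05],"dr": [0,0,0]},
    {"gripper": 60,"delta_pos": [0.7,0,0],"dr": [0,0,0]},
    {"gripper": 60,"delta_pos": [0.7,0,0],"dr": [0,0,0]},
    {"gripper": 60,"delta_pos": [0,0,0],"dr": [0,0,0]},
    {"gripper": 0,"delta_pos": [0,0,0],"dr": [0,0,0]},
  ],
)

```text
t: 3.48
ee_pos: [554.6, 127.7, 124.1]
orientation: [1.212, 1.207, -1.214]
ft_force: [-0.7, 0.1, 0.6]
width: 49.2
```

Emit:
apply_moves(
  increments=[
    {"gripper": 0,"delta_pos": [0,0,0],"dr": [0,0,0]},
    {"gripper": 0,"delta_pos": [0,0,0],"dr": [0,0,0]},
    {"gripper": 0,"delta_pos": [0,0,0],"dr": [0,0,0]},
    {"gripper": 0,"delta_pos": [0,0,0],"dr": [0,0,0]},
    {"gripper": 0,"delta_pos": [0,0,0],"dr": [0,0,0]},
  ],
)

```text
t: 3.9
ee_pos: [556.1, 127.8, 125.2]
orientation: [1.215, 1.205, -1.211]
ft_force: [4.8, -0.6, -2.0]
width: 25.2
```

Emit:
apply_moves(
  increments=[
    {"gripper": 0,"delta_pos": [-0.25,0,0],"dr": [0,0,0]},
    {"gripper": 0,"delta_pos": [-0.25,0,0],"dr": [0,0,0]},
    {"gripper": 0,"delta_pos": [-0.25,0,0],"dr": [0,0,0]},
    {"gripper": 0,"delta_pos": [-0.25,0,0],"dr": [0,0,0]},
    {"gripper": 0,"delta_pos": [-0.25,0,0],"dr": [0,0,0]},
  ],
)

```text
t: 4.32
ee_pos: [556.1, 127.8, 137.4]
orientation: [1.214, 1.205, -1.211]
ft_force: [6.5, 1.0, -5.4]
width: 24.9
```

Emit:
apply_moves(
  increments=[
    {"gripper": 0,"delta_pos": [-0.1,0,0],"dr": [0,0,0]},
    {"gripper": 0,"delta_pos": [-0.1,0,0],"dr": [0,0,0]},
    {"gripper": 0,"delta_pos": [0,0,0],"dr": [0,0,0]},
    {"gripper": 0,"delta_pos": [0,0,0],"dr": [0,0,0]},
    {"gripper": 0,"delta_pos": [0,0,0],"dr": [0,0,0]},
  ],
)

```text
t: 4.73
ee_pos: [556.1, 127.8, 139.3]
orientation: [1.214, 1.205, -1.211]
ft_force: [6.3, -0.5, -5.9]
width: 25.2
```

Emit:
apply_moves(
  increments=[
    {"gripper": 0,"delta_pos": [-0.1,0,0],"dr": [0,0,0]},
    {"gripper": 0,"delta_pos": [-0.1,0,0],"dr": [0,0,0]},
    {"gripper": 0,"delta_pos": [0,0,0],"dr": [0,0,0]},
    {"gripper": 0,"delta_pos": [0,0,0],"dr": [0,0,0]},
    {"gripper": 0,"delta_pos": [0,0,0],"dr": [0,0,0]},
  ],
)

```text
t: 5.15
ee_pos: [556.0, 127.8, 140.3]
orientation: [1.214, 1.205, -1.211]
ft_force: [8.4, 0.9, -14.4]
width: 24.8
```

```bash
python3 - <<'E'
from h import *
d=save('scene','s2'); c=d['img'][110:210,250:380,::-1]; cv2.imwrite('pics/c3.png',cv2.resize(c,None,fx=6,fy=6,interpolation=cv2.INTER_CUBIC))
E
```

```text
(no output)
```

View pics/c3.png

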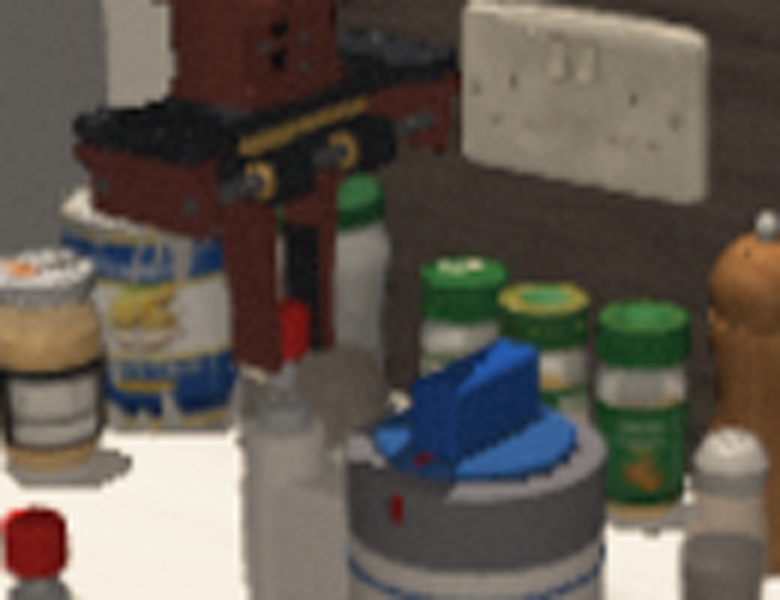

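The knob (crop 293,330) is raised well clear of its boss, and the force jump to 14 N shows the stop. I'll hold for about 1.2 s, lower it and release.

Emit:
apply_moves(
  increments=[
    {"gripper": 0,"delta_pos": [0,0,0],"dr": [0,0,0]},
    {"gripper": 0,"delta_pos": [0,0,0],"dr": [0,0,0]},
    {"gripper": 0,"delta_pos": [0,0,0],"dr": [0,0,0]},
    {"gripper": 0,"delta_pos": [0,0,0],"dr": [0,0,0]},
    {"gripper": 0,"delta_pos": [0,0,0],"dr": [0,0,0]},
  ],
)

```text
t: 5.62
ee_pos: [556.0, 127.8, 140.3]
orientation: [1.214, 1.205, -1.211]
ft_force: [8.6, 0.9, -14.5]
width: 24.8
```

Emit:
apply_moves(
  increments=[
    {"gripper": 0,"delta_pos": [0,0,0],"dr": [0,0,0]},
    {"gripper": 0,"delta_pos": [0,0,0],"dr": [0,0,0]},
    {"gripper": 0,"delta_pos": [0,0,0],"dr": [0,0,0]},
    {"gripper": 0,"delta_pos": [0,0,0],"dr": [0,0,0]},
    {"gripper": 0,"delta_pos": [0,0,0],"dr": [0,0,0]},
  ],
)

```text
t: 6.03
ee_pos: [556.0, 127.8, 140.3]
orientation: [1.214, 1.205, -1.211]
ft_force: [9.1, 0.7, -13.4]
width: 24.8
```

Emit:
apply_moves(
  increments=[
    {"gripper": 0,"delta_pos": [0,0,0],"dr": [0,0,0]},
    {"gripper": 0,"delta_pos": [0,0,0],"dr": [0,0,0]},
    {"gripper": 0,"delta_pos": [0,0,0],"dr": [0,0,0]},
    {"gripper": 0,"delta_pos": [0,0,0],"dr": [0,0,0]},
    {"gripper": 0,"delta_pos": [0,0,0],"dr": [0,0,0]},
  ],
)

```text
t: 6.45
ee_pos: [556.0, 127.8, 140.3]
orientation: [1.214, 1.205, -1.211]
ft_force: [9.2, 0.5, -13.9]
width: 25.0
```

Emit:
apply_moves(
  increments=[
    {"gripper": 0,"delta_pos": [0.3,0,0],"dr": [0,0,0]},
    {"gripper": 0,"delta_pos": [0.3,0,0],"dr": [0,0,0]},
    {"gripper": 0,"delta_pos": [0.3,0,0],"dr": [0,0,0]},
    {"gripper": 0,"delta_pos": [0.3,0,0],"dr": [0,0,0]},
    {"gripper": 0,"delta_pos": [0.3,0,0],"dr": [0,0,0]},
  ],
)

```text
t: 6.87
ee_pos: [556.1, 127.8, 126.3]
orientation: [1.214, 1.205, -1.211]
ft_force: [5.1, 0.3, -1.3]
width: 25.0
```

Emit:
apply_moves(
  increments=[
    {"gripper": 0,"delta_pos": [0,0,0],"dr": [0,0,0]},
    {"gripper": 60,"delta_pos": [0,0,0],"dr": [0,0,0]},
    {"gripper": 60,"delta_pos": [0,0,0],"dr": [0,0,0]},
    {"gripper": 60,"delta_pos": [0,0,0],"dr": [0,0,0]},
    {"gripper": 60,"delta_pos": [0,0,0],"dr": [0,0,0]},
  ],
)

```text
t: 7.28
ee_pos: [554.4, 127.7, 126.1]
orientation: [1.212, 1.207, -1.214]
ft_force: [0.7, -0.7, 0.0]
width: 48.6
```

Emit:
apply_moves(
  increments=[
    {"gripper": 60,"delta_pos": [-1.4,0,0],"dr": [0,0,0]},
    {"gripper": 60,"delta_pos": [-1.4,0,0],"dr": [0,0,0]},
    {"gripper": 60,"delta_pos": [-1.4,0,0],"dr": [0,0,0]},
    {"gripper": 60,"delta_pos": [-1.4,0,0],"dr": [0,0,0]},
    {"gripper": 60,"delta_pos": [-1.4,0,0],"dr": [0,0,0]},
  ],
)

```text
t: 7.7
ee_pos: [554.4, 127.7, 196.8]
orientation: [1.212, 1.207, -1.213]
ft_force: [-0.3, 0.2, -1.0]
width: 52.7
```

```bash
python3 - <<'E'
from h import *
rows([((556.5,24.5,195),91,18)],60)
E
```

```text
at [554.4 127.7 196.8] -0.3 tilt [-1.    -0.001  0.   ] q [0.21 0.38 1.78 0.   0.98 0.21] w 52.7 F [-0.3  0.2 -1. ] t 7.7
[{"gripper": 60, "delta_pos": [0.01, 0.01, 0.57], "dr": [-0.089, 0, 0]}, {"gripper": 60, "delta_pos": [0.01, -0.04, 0.57], "dr": [-0.088, 0, 0]}, {"gripper": 60, "delta_pos": [0.01, -0.09, 0.57], "dr": [-0.089, 0, 0]}, {"gripper": 60, "delta_pos": [0.01, -0.14, 0.56], "dr": [-0.088, 0, 0]}, {"gripper": 60, "delta_pos": [0.01, -0.18, 0.54], "dr": [-0.089, 0, 0]}]
[{"gripper": 60, "delta_pos": [0.01, -0.23, 0.52], "dr": [-0.088, 0, 0]}, {"gripper": 60, "delta_pos": [0.01, -0.28, 0.5], "dr": [-0.089, 0, 0]}, {"gripper": 60, "delta_pos": [0.01, -0.32, 0.48], "dr": [-0.088, 0, 0]}, {"gripper": 60, "delta_pos": [0.01, -0.36, 0.45], "dr": [-0.089, 0, 0]}, {"gripper": 60, "delta_pos": [0.01, -0.4, 0.41], "dr": [-0.088, 0, 0]}]
[{"gripper": 60, "delta_pos": [0.01, -0.43, 0.37], "dr": [-0.089, 0, 0]}, {"gripper": 60, "delta_pos": [0.01, -0.47, 0.33], "dr": [-0.088, 0, 0]}, {"gripper": 60, "delta_pos": [0.01, -0.49, 0.29], "dr": [-0.089, 0, 0]}, {"gripper": 60, "delta_pos": [0.01, -0.52, 0.25], "dr": [-0.088, 0, 0]}, {"gripper": 60, "delta_pos": [0.01, -0.54, 0.2], "dr": [-0.089, 0, 0]}]
[{"gripper": 60, "delta_pos": [0.01, -0.55, 0.15], "dr": [-0.088, 0, 0]}, {"gripper": 60, "delta_pos": [0.01, -0.57, 0.11], "dr": [-0.089, 0, 0]}, {"gripper": 60, "delta_pos": [0.01, -0.57, 0.05], "dr": [-0.088, 0, 0]}, {"gripper": 60, "delta_pos": [0, 0, 0], "dr": [0, 0, 0]}, {"gripper": 60, "delta_pos": [0, 0, 0], "dr": [0, 0, 0]}]
```

Emit:
apply_moves(
  increments=[
    {"gripper": 60,"delta_pos": [0,0.04,2.06],"dr": [0,0,0]},
    {"gripper": 60,"delta_pos": [0,0.04,2.06],"dr": [0,0,0]},
    {"gripper": 60,"delta_pos": [0,0.04,2.06],"dr": [0,0,0]},
    {"gripper": 60,"delta_pos": [0,0.04,2.06],"dr": [0,0,0]},
    {"gripper": 60,"delta_pos": [0,0.04,2.06],"dr": [0,0,0]},
  ],
)

```text
t: 8.12
ee_pos: [555.9, 23.9, 196.3]
orientation: [1.212, 1.207, -1.213]
ft_force: [-0.8, 0.6, 0.1]
width: 53.0
```

Emit:
apply_moves(
  increments=[
    {"gripper": 60,"delta_pos": [0,0,0],"dr": [0.1,0,0]},
    {"gripper": 60,"delta_pos": [0,0,0],"dr": [0.1,0,0]},
    {"gripper": 60,"delta_pos": [0,0,0],"dr": [0.1,0,0]},
    {"gripper": 60,"delta_pos": [0,0,0],"dr": [0.1,0,0]},
    {"gripper": 60,"delta_pos": [0,0,0],"dr": [0.1,0,0]},
  ],
)

```text
t: 8.53
ee_pos: [556.0, 24.6, 196.2]
orientation: [1.574, 0.923, -1.575]
ft_force: [-0.8, 0.2, -0.8]
width: 52.8
```

Emit:
apply_moves(
  increments=[
    {"gripper": 60,"delta_pos": [0,0,0],"dr": [0.1,0,0]},
    {"gripper": 60,"delta_pos": [0,0,0],"dr": [0.1,0,0]},
    {"gripper": 60,"delta_pos": [0,0,0],"dr": [0.1,0,0]},
    {"gripper": 60,"delta_pos": [0,0,0],"dr": [0.1,0,0]},
    {"gripper": 60,"delta_pos": [0,0,0],"dr": [0.1,0,0]},
  ],
)

```text
t: 8.95
ee_pos: [556.0, 24.8, 196.2]
orientation: [1.903, 0.549, -1.904]
ft_force: [-0.2, 0.4, 0.7]
width: 52.7
```

Emit:
apply_moves(
  increments=[
    {"gripper": 60,"delta_pos": [0,0,0],"dr": [0.11,0,0]},
    {"gripper": 60,"delta_pos": [0,0,0],"dr": [0.11,0,0]},
    {"gripper": 60,"delta_pos": [0,0,0],"dr": [0.11,0,0]},
    {"gripper": 60,"delta_pos": [0,0,0],"dr": [0.11,0,0]},
    {"gripper": 60,"delta_pos": [0,0,0],"dr": [0.11,0,0]},
  ],
)

```text
t: 9.37
ee_pos: [556.0, 24.8, 196.2]
orientation: [2.216, 0.012, -2.217]
ft_force: [-0.5, -0.7, -0.0]
width: 52.6
```

```bash
python3 - <<'E'
from h import *
d=save('scene','s3'); c=d['img'][80:230,250:400,::-1]; cv2.imwrite('pics/c4.png',cv2.resize(c,None,fx=4,fy=4,interpolation=cv2.INTER_CUBIC))
W,ok=world(d); h=cv2.cvtColor(d['img'],cv2.COLOR_RGB2HSV); m=(cv2.inRange(h,(0,150,80),(6,255,255))>0)&ok; m[:,:285]=0;m[:160]=0;m[:,310:]=0; print(W[m].max(0) if m.any() else None)
rows([((556.5,24.5,132),-89,10)],60)
E
```

```text
[701.30755649 256.43140733 141.40428275]
at [556.   24.8 196.2] -89.8 tilt [-1. -0.  0.] q [0.02 0.37 1.81 0.   0.96 1.59] w 52.7 F [-0.3  0.4 -0.5] t 9.4167
[{"gripper": 60, "delta_pos": [0.64, 0.0, -0.0], "dr": [-0.001, 0, 0]}, {"gripper": 60, "delta_pos": [0.64, 0.0, -0.01], "dr": [-0.001, 0, 0]}, {"gripper": 60, "delta_pos": [0.64, 0.0, -0.0], "dr": [-0.001, 0, 0]}, {"gripper": 60, "delta_pos": [0.64, 0.0, -0.01], "dr": [-0.001, 0, 0]}, {"gripper": 60, "delta_pos": [0.64, 0.0, -0.0], "dr": [-0.002, 0, 0]}]
[{"gripper": 60, "delta_pos": [0.64, 0.01, -0.01], "dr": [-0.001, 0, 0]}, {"gripper": 60, "delta_pos": [0.64, 0.0, -0.0], "dr": [-0.002, 0, 0]}, {"gripper": 60, "delta_pos": [0.65, 0.01, -0.01], "dr": [-0.001, 0, 0]}, {"gripper": 60, "delta_pos": [0.64, 0.0, -0.0], "dr": [-0.002, 0, 0]}, {"gripper": 60, "delta_pos": [0.65, 0.01, -0.01], "dr": [-0.001, 0, 0]}]
```

View pics/c4.png

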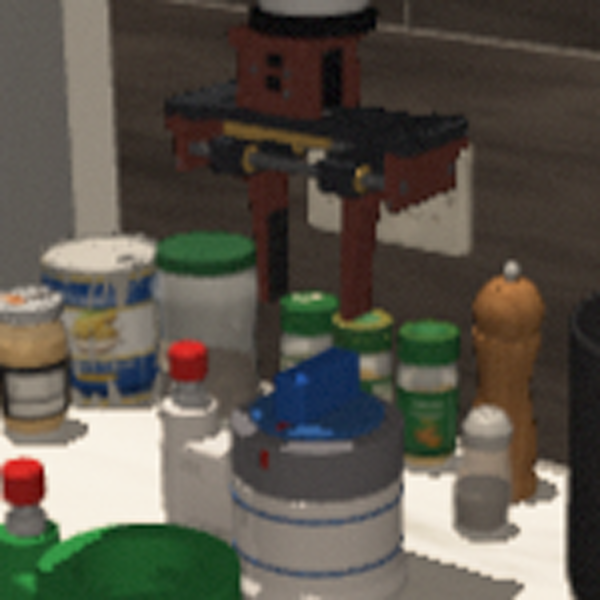

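The knob (crop 188,360) is seated again, with its top at z≈141. The fingers straddle the bar grip (crop 320,385), so I'll descend and grip it.

Emit:
apply_moves(
  increments=[
    {"gripper": 60,"delta_pos": [0.8,0,0],"dr": [0,0,0]},
    {"gripper": 60,"delta_pos": [0.8,0,0],"dr": [0,0,0]},
    {"gripper": 60,"delta_pos": [0.8,0,0],"dr": [-0.014,0,0]},
    {"gripper": 60,"delta_pos": [0.8,0,0],"dr": [0,0,0]},
    {"gripper": 60,"delta_pos": [0.8,0,-0.05],"dr": [0,0,0]},
  ],
)

```text
t: 9.83
ee_pos: [556.4, 24.7, 154.9]
orientation: [2.205, 0.034, -2.207]
ft_force: [0.3, -0.9, -0.3]
width: 52.6
```

Emit:
apply_moves(
  increments=[
    {"gripper": 60,"delta_pos": [0.8,0,0],"dr": [0,0,0]},
    {"gripper": 60,"delta_pos": [0.8,0,0],"dr": [0,0,0]},
    {"gripper": 60,"delta_pos": [0.8,0,0],"dr": [0,0,0]},
    {"gripper": 60,"delta_pos": [0,0,0],"dr": [0,0,0]},
    {"gripper": 0,"delta_pos": [0,0,0],"dr": [0,0,0]},
  ],
)

```text
t: 10.25
ee_pos: [556.5, 24.7, 131.5]
orientation: [2.205, 0.033, -2.208]
ft_force: [-0.2, 0.3, 0.8]
width: 49.1
```

Emit:
apply_moves(
  increments=[
    {"gripper": 0,"delta_pos": [0,0,0],"dr": [0,0,0]},
    {"gripper": 0,"delta_pos": [0,0,0],"dr": [0,0,0]},
    {"gripper": 0,"delta_pos": [0,0,0],"dr": [0,0,0]},
    {"gripper": 0,"delta_pos": [0,0,0],"dr": [0,0,0]},
    {"gripper": 0,"delta_pos": [0,0,0],"dr": [0,0,0]},
  ],
)

```text
t: 10.67
ee_pos: [557.2, 24.7, 132.6]
orientation: [2.207, 0.033, -2.205]
ft_force: [-0.3, -0.7, 2.5]
width: 23.5
```

```bash
cat > st.py <<'E'
from h import *
o=ctrl.get_obs();T=R.from_rotvec(o['orientation']).as_matrix()
print(o['t'],'p',o['ee_pos'].round(1),'yaw',np.degrees(np.arctan2(T[1,1],T[0,1])).round(1),'ax',T[:,0].round(3),'F',o['ft_force'].round(1),'M',o['moment'].round(2),'w',round(o['width'],1),'q',o['qpos'].round(2))
E
python3 st.py
```

```text
10.6667 p [557.2  24.7 132.6] yaw -88.3 ax [ 0.001 -0.    -1.   ] F [-0.3 -0.7  2.5] M [0.02 0.04 0.04] w 23.5 q [ 0.02  0.46  1.85 -0.    0.83  1.56]
```

Gripped (23.5 mm wide). I'll try anticlockwise first (negative dr), in small steps.

Emit:
apply_moves(
  increments=[
    {"gripper": 0,"delta_pos": [0,0,0],"dr": [-0.035,0,0]},
    {"gripper": 0,"delta_pos": [0,0,0],"dr": [-0.035,0,0]},
    {"gripper": 0,"delta_pos": [0,0,0],"dr": [-0.035,0,0]},
    {"gripper": 0,"delta_pos": [0,0,0],"dr": [-0.035,0,0]},
    {"gripper": 0,"delta_pos": [0,0,0],"dr": [-0.035,0,0]},
  ],
)

```text
t: 11.08
ee_pos: [557.3, 24.7, 132.6]
orientation: [2.114, 0.219, -2.112]
ft_force: [0.7, 0.6, 1.6]
width: 23.8
```

```bash
python3 st.py
```

```text
11.0833 p [557.3  24.7 132.6] yaw -78.2 ax [ 0.001  0.    -1.   ] F [0.7 0.6 1.6] M [ 0.01  0.03 -0.1 ] w 23.8 q [0.02 0.46 1.85 0.   0.83 1.39]
```

Emit:
apply_moves(
  increments=[
    {"gripper": 0,"delta_pos": [0,0,0],"dr": [-0.02,0,0]},
    {"gripper": 0,"delta_pos": [0,0,0],"dr": [-0.02,0,0]},
    {"gripper": 0,"delta_pos": [0,0,0],"dr": [-0.02,0,0]},
    {"gripper": 0,"delta_pos": [0,0,0],"dr": [-0.02,0,0]},
    {"gripper": 0,"delta_pos": [0,0,0],"dr": [0,0,0]},
  ],
)

```text
t: 11.5
ee_pos: [557.8, 24.2, 132.7]
orientation: [2.069, 0.297, -2.065]
ft_force: [1.8, -4.5, 5.5]
width: 23.9
```

```bash
python3 st.py
```

```text
11.5 p [557.8  24.2 132.7] yaw -73.6 ax [ 0.002 -0.001 -1.   ] F [ 1.8 -4.5  5.5] M [-0.91 -0.32 -0.24] w 23.9 q [ 0.02  0.46  1.85 -0.    0.83  1.31]
```

Emit:
apply_moves(
  increments=[
    {"gripper": 0,"delta_pos": [0,0,0],"dr": [-0.015,0,0]},
    {"gripper": 0,"delta_pos": [0,0,0],"dr": [-0.015,0,0]},
    {"gripper": 0,"delta_pos": [0,0,0],"dr": [0,0,0]},
    {"gripper": 0,"delta_pos": [0,0,0],"dr": [0,0,0]},
    {"gripper": 0,"delta_pos": [0,0,0],"dr": [0,0,0]},
  ],
)

```text
t: 11.92
ee_pos: [558.1, 23.7, 132.7]
orientation: [2.053, 0.324, -2.048]
ft_force: [2.1, -7.4, 3.9]
width: 23.9
```

```bash
python3 st.py
```

```text
11.9167 p [558.1  23.7 132.7] yaw -72.0 ax [ 0.003 -0.001 -1.   ] F [ 2.1 -7.4  3.9] M [-1.32 -0.5  -0.35] w 23.9 q [ 0.02  0.46  1.85 -0.    0.83  1.28]
```

Emit:
apply_moves(
  increments=[
    {"gripper": 0,"delta_pos": [0,0,0],"dr": [-0.02,0,0]},
    {"gripper": 0,"delta_pos": [0,0,0],"dr": [-0.02,0,0]},
    {"gripper": 0,"delta_pos": [0,0,0],"dr": [0,0,0]},
    {"gripper": 0,"delta_pos": [0,0,0],"dr": [0,0,0]},
    {"gripper": 0,"delta_pos": [0,0,0],"dr": [0,0,0]},
  ],
)

```text
t: 12.33
ee_pos: [558.6, 23.0, 132.9]
orientation: [2.03, 0.36, -2.024]
ft_force: [3.8, -10.3, 4.2]
width: 23.9
```

```bash
python3 st.py
```

```text
12.3333 p [558.6  23.  132.9] yaw -69.7 ax [ 0.004 -0.002 -1.   ] F [  3.8 -10.3   4.2] M [-2.09 -0.82 -0.45] w 23.9 q [ 0.02  0.46  1.85 -0.    0.83  1.24]
```

Resistance keeps growing past about 15° anticlockwise (lateral 10 N, moment 2 Nm) while the fingers start to twist on the bar, so that's the stop. I won't force it. I'll back off, release, and flip the gripper half a turn so the clockwise direction has wrist range.

Emit:
apply_moves(
  increments=[
    {"gripper": 0,"delta_pos": [0,0,0],"dr": [0.03,0,0]},
    {"gripper": 0,"delta_pos": [0,0,0],"dr": [0.03,0,0]},
    {"gripper": 0,"delta_pos": [0,0,0],"dr": [0.03,0,0]},
    {"gripper": 0,"delta_pos": [0,0,0],"dr": [0.03,0,0]},
    {"gripper": 0,"delta_pos": [0,0,0],"dr": [0,0,0]},
  ],
)

```text
t: 12.75
ee_pos: [557.2, 24.5, 132.6]
orientation: [2.098, 0.246, -2.097]
ft_force: [0.2, -2.0, 6.6]
width: 23.9
```

```bash
python3 st.py
```

```text
12.75 p [557.2  24.5 132.6] yaw -76.6 ax [ 0.001 -0.    -1.   ] F [ 0.2 -2.   6.6] M [-0.4  -0.05 -0.19] w 23.9 q [ 0.02  0.46  1.85 -0.    0.83  1.36]
```

Emit:
apply_moves(
  increments=[
    {"gripper": 0,"delta_pos": [0,0,0],"dr": [0.035,0,0]},
    {"gripper": 0,"delta_pos": [0,0,0],"dr": [0.035,0,0]},
    {"gripper": 0,"delta_pos": [0,0,0],"dr": [0.035,0,0]},
    {"gripper": 0,"delta_pos": [0,0,0],"dr": [0.035,0,0]},
    {"gripper": 0,"delta_pos": [0,0,0],"dr": [0.035,0,0]},
  ],
)

```text
t: 13.17
ee_pos: [557.1, 25.0, 132.6]
orientation: [2.192, 0.065, -2.191]
ft_force: [-0.5, 0.0, 7.4]
width: 24.3
```

```bash
python3 st.py
```

```text
13.1667 p [557.1  25.  132.6] yaw -86.6 ax [ 0.001  0.    -1.   ] F [-0.5  0.   7.4] M [-0.   -0.    0.12] w 24.3 q [0.02 0.46 1.85 0.   0.83 1.54]
```

Emit:
apply_moves(
  increments=[
    {"gripper": 0,"delta_pos": [0,0,0],"dr": [0.05,0,0]},
    {"gripper": 0,"delta_pos": [0,0,0],"dr": [0.05,0,0]},
    {"gripper": 0,"delta_pos": [0,0,0],"dr": [0.05,0,0]},
    {"gripper": 0,"delta_pos": [0,0,0],"dr": [0.05,0,0]},
    {"gripper": 0,"delta_pos": [0,0,0],"dr": [0.04,0,0]},
  ],
)

```text
t: 13.58
ee_pos: [557.1, 25.0, 132.6]
orientation: [-2.127, 0.194, 2.125]
ft_force: [0.8, 0.7, 6.3]
width: 23.5
```

```bash
python3 st.py
```

```text
13.5833 p [557.1  25.  132.6] yaw -100.4 ax [ 0.001  0.    -1.   ] F [0.8 0.7 6.3] M [ 0.01 -0.01  0.14] w 23.5 q [0.02 0.46 1.85 0.   0.83 1.78]
```

Emit:
apply_moves(
  increments=[
    {"gripper": 0,"delta_pos": [0,0,0],"dr": [0.03,0,0]},
    {"gripper": 0,"delta_pos": [0,0,0],"dr": [0.03,0,0]},
    {"gripper": 0,"delta_pos": [0,0,0],"dr": [0.03,0,0]},
    {"gripper": 0,"delta_pos": [0,0,0],"dr": [0.03,0,0]},
    {"gripper": 0,"delta_pos": [0,0,0],"dr": [0.03,0,0]},
  ],
)

```text
t: 14.0
ee_pos: [557.1, 25.0, 132.6]
orientation: [-2.043, 0.341, 2.041]
ft_force: [-0.0, 0.1, 6.5]
width: 23.8
```

```bash
python3 st.py
```

```text
14.0 p [557.1  25.  132.6] yaw -109.0 ax [ 0.001  0.    -1.   ] F [-0.   0.1  6.5] M [-0.01 -0.02  0.13] w 23.8 q [0.02 0.46 1.85 0.   0.83 1.92]
```

Clockwise runs free past 20°. I'll go on.

Emit:
apply_moves(
  increments=[
    {"gripper": 0,"delta_pos": [0,0,0],"dr": [0.04,0,0]},
    {"gripper": 0,"delta_pos": [0,0,0],"dr": [0.04,0,0]},
    {"gripper": 0,"delta_pos": [0,0,0],"dr": [0.04,0,0]},
    {"gripper": 0,"delta_pos": [0,0,0],"dr": [0.04,0,0]},
    {"gripper": 0,"delta_pos": [0,0,0],"dr": [0.04,0,0]},
  ],
)

```text
t: 14.42
ee_pos: [557.1, 25.0, 132.6]
orientation: [-1.922, 0.523, 1.921]
ft_force: [-0.4, 0.6, 6.3]
width: 24.0
```

```bash
python3 st.py
```

```text
14.4167 p [557.1  25.  132.6] yaw -120.4 ax [ 0.001  0.    -1.   ] F [-0.4  0.6  6.3] M [-0.09 -0.01  0.14] w 24.0 q [0.02 0.46 1.85 0.   0.83 2.13]
```

Emit:
apply_moves(
  increments=[
    {"gripper": 0,"delta_pos": [0,0,0],"dr": [0.05,0,0]},
    {"gripper": 0,"delta_pos": [0,0,0],"dr": [0.05,0,0]},
    {"gripper": 0,"delta_pos": [0,0,0],"dr": [0.05,0,0]},
    {"gripper": 0,"delta_pos": [0,0,0],"dr": [0,0,0]},
    {"gripper": 0,"delta_pos": [0,0,0],"dr": [0,0,0]},
  ],
)

```text
t: 14.83
ee_pos: [557.2, 25.0, 132.6]
orientation: [-1.829, 0.646, 1.828]
ft_force: [0.7, -0.2, 5.8]
width: 23.9
```

```bash
python3 st.py
```

```text
14.8333 p [557.2  25.  132.6] yaw -129.0 ax [ 0.001  0.    -1.   ] F [ 0.7 -0.2  5.8] M [-0.08 -0.01 -0.17] w 23.9 q [0.02 0.46 1.85 0.   0.83 2.27]
```

Emit:
apply_moves(
  increments=[
    {"gripper": 60,"delta_pos": [0,0,0],"dr": [0,0,0]},
    {"gripper": 60,"delta_pos": [0,0,0],"dr": [0,0,0]},
    {"gripper": 60,"delta_pos": [0,0,0],"dr": [0,0,0]},
    {"gripper": 60,"delta_pos": [0,0,0],"dr": [0,0,0]},
    {"gripper": 60,"delta_pos": [0,0,0],"dr": [0,0,0]},
  ],
)

```text
t: 15.25
ee_pos: [556.5, 24.8, 131.9]
orientation: [-1.828, 0.647, 1.829]
ft_force: [-0.1, 0.6, 0.1]
width: 51.6
```

Emit:
apply_moves(
  increments=[
    {"gripper": 60,"delta_pos": [-1,0,0],"dr": [0,0,0]},
    {"gripper": 60,"delta_pos": [-1,0,0],"dr": [0,0,0]},
    {"gripper": 60,"delta_pos": [-1,0,0],"dr": [0,0,0]},
    {"gripper": 60,"delta_pos": [-1,0,0],"dr": [0,0,0]},
    {"gripper": 60,"delta_pos": [-1,0,0],"dr": [0,0,0]},
  ],
)

```text
t: 15.67
ee_pos: [557.2, 24.7, 183.8]
orientation: [-1.829, 0.647, 1.827]
ft_force: [0.5, -0.8, -0.8]
width: 52.9
```

Emit:
apply_moves(
  increments=[
    {"gripper": 60,"delta_pos": [0,0,0],"dr": [-0.105,0,0]},
    {"gripper": 60,"delta_pos": [0,0,0],"dr": [-0.105,0,0]},
    {"gripper": 60,"delta_pos": [0,0,0],"dr": [-0.105,0,0]},
    {"gripper": 60,"delta_pos": [0,0,0],"dr": [-0.105,0,0]},
    {"gripper": 60,"delta_pos": [0,0,0],"dr": [-0.105,0,0]},
  ],
)

```text
t: 16.08
ee_pos: [557.1, 24.7, 183.3]
orientation: [-2.145, 0.161, 2.142]
ft_force: [0.2, 0.8, -0.1]
width: 52.7
```

Emit:
apply_moves(
  increments=[
    {"gripper": 60,"delta_pos": [0,0,0],"dr": [-0.105,0,0]},
    {"gripper": 60,"delta_pos": [0,0,0],"dr": [-0.105,0,0]},
    {"gripper": 60,"delta_pos": [0,0,0],"dr": [-0.105,0,0]},
    {"gripper": 60,"delta_pos": [0,0,0],"dr": [-0.105,0,0]},
    {"gripper": 60,"delta_pos": [0,0,0],"dr": [-0.105,0,0]},
  ],
)

```text
t: 16.5
ee_pos: [557.1, 24.7, 183.2]
orientation: [2.017, 0.382, -2.015]
ft_force: [-0.5, 0.3, -0.5]
width: 52.8
```

Emit:
apply_moves(
  increments=[
    {"gripper": 60,"delta_pos": [0,0,0],"dr": [-0.105,0,0]},
    {"gripper": 60,"delta_pos": [0,0,0],"dr": [-0.105,0,0]},
    {"gripper": 60,"delta_pos": [0,0,0],"dr": [-0.105,0,0]},
    {"gripper": 60,"delta_pos": [0,0,0],"dr": [-0.105,0,0]},
    {"gripper": 60,"delta_pos": [0,0,0],"dr": [-0.105,0,0]},
  ],
)

```text
t: 16.92
ee_pos: [557.1, 24.7, 183.2]
orientation: [1.685, 0.813, -1.683]
ft_force: [-0.6, -0.9, 0.2]
width: 52.5
```

Emit:
apply_moves(
  increments=[
    {"gripper": 60,"delta_pos": [0,0,0],"dr": [-0.105,0,0]},
    {"gripper": 60,"delta_pos": [0,0,0],"dr": [-0.105,0,0]},
    {"gripper": 60,"delta_pos": [0,0,0],"dr": [-0.105,0,0]},
    {"gripper": 60,"delta_pos": [0,0,0],"dr": [-0.105,0,0]},
    {"gripper": 60,"delta_pos": [0,0,0],"dr": [-0.105,0,0]},
  ],
)

```text
t: 17.33
ee_pos: [557.1, 24.7, 183.2]
orientation: [1.316, 1.136, -1.315]
ft_force: [-0.3, -0.2, 0.1]
width: 52.8
```

Emit:
apply_moves(
  increments=[
    {"gripper": 60,"delta_pos": [0,0,0],"dr": [-0.105,0,0]},
    {"gripper": 60,"delta_pos": [0,0,0],"dr": [-0.105,0,0]},
    {"gripper": 60,"delta_pos": [0,0,0],"dr": [-0.105,0,0]},
    {"gripper": 60,"delta_pos": [0,0,0],"dr": [-0.105,0,0]},
    {"gripper": 60,"delta_pos": [0,0,0],"dr": [-0.105,0,0]},
  ],
)

```text
t: 17.75
ee_pos: [557.1, 24.7, 183.2]
orientation: [0.926, 1.364, -0.925]
ft_force: [0.3, -0.4, -0.0]
width: 52.6
```

Emit:
apply_moves(
  increments=[
    {"gripper": 60,"delta_pos": [0,0,0],"dr": [-0.105,0,0]},
    {"gripper": 60,"delta_pos": [0,0,0],"dr": [-0.105,0,0]},
    {"gripper": 60,"delta_pos": [0,0,0],"dr": [-0.105,0,0]},
    {"gripper": 60,"delta_pos": [0,0,0],"dr": [-0.105,0,0]},
    {"gripper": 60,"delta_pos": [0,0,0],"dr": [-0.1,0,0]},
  ],
)

```text
t: 18.17
ee_pos: [557.1, 24.7, 183.2]
orientation: [0.526, 1.505, -0.525]
ft_force: [0.7, 0.3, -0.0]
width: 52.4
```

```bash
python3 st.py; python3 - <<'E'
from h import *
d=save('scene','s4'); c=d['img'][80:230,250:400,::-1]; cv2.imwrite('pics/c5.png',cv2.resize(c,None,fx=4,fy=4,interpolation=cv2.INTER_CUBIC))
E
```

```text
18.1667 p [557.1  24.7 183.2] yaw 51.5 ax [ 0.001  0.    -1.   ] F [ 0.7  0.3 -0. ] M [ 0.   -0.14 -0.02] w 52.4 q [ 0.02  0.39  1.82  0.    0.94 -0.88]
```

View pics/c5.png

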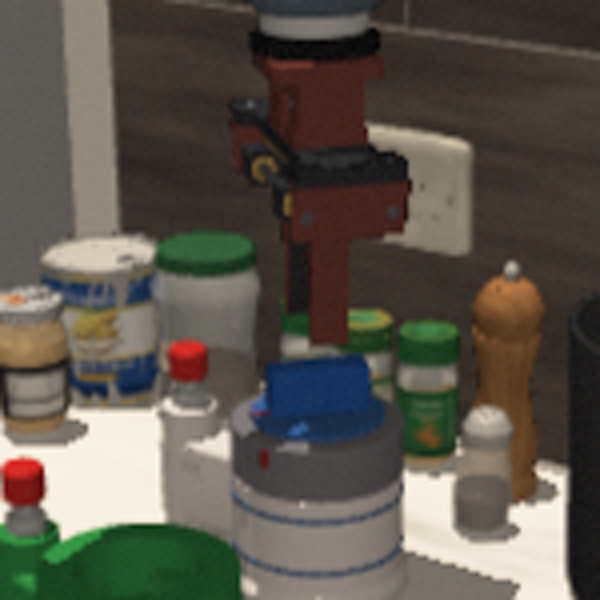

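The bar (crop 318,388) has turned clockwise with the cap still seated, and the gripper is flipped and aligned. I'll regrip and continue.

Emit:
apply_moves(
  increments=[
    {"gripper": 60,"delta_pos": [1,0,0],"dr": [0,0,0]},
    {"gripper": 60,"delta_pos": [1,0,0],"dr": [0,0,0]},
    {"gripper": 60,"delta_pos": [1,0,0],"dr": [0,0,0]},
    {"gripper": 60,"delta_pos": [1,0,0],"dr": [0,0,0]},
    {"gripper": 60,"delta_pos": [1,0,0],"dr": [0,0,0]},
  ],
)

```text
t: 18.63
ee_pos: [556.4, 24.7, 130.6]
orientation: [0.53, 1.506, -0.531]
ft_force: [0.7, -0.2, -0.1]
width: 52.8
```

Emit:
apply_moves(
  increments=[
    {"gripper": 60,"delta_pos": [0,0,0],"dr": [0,0,0]},
    {"gripper": 0,"delta_pos": [0,0,0],"dr": [0,0,0]},
    {"gripper": 0,"delta_pos": [0,0,0],"dr": [0,0,0]},
    {"gripper": 0,"delta_pos": [0,0,0],"dr": [0,0,0]},
    {"gripper": 0,"delta_pos": [0,0,0],"dr": [0,0,0]},
  ],
)

```text
t: 19.05
ee_pos: [556.9, 24.7, 132.3]
orientation: [0.53, 1.505, -0.53]
ft_force: [0.3, -0.8, -0.0]
width: 29.7
```

```bash
python3 st.py
```

```text
19.05 p [556.9  24.7 132.3] yaw 51.2 ax [ 0. -0. -1.] F [ 0.3 -0.8 -0. ] M [-0.03 -0.12 -0.03] w 29.7 q [ 0.02  0.46  1.85 -0.    0.83 -0.87]
```

Emit:
apply_moves(
  increments=[
    {"gripper": 0,"delta_pos": [0,0,0],"dr": [0,0,0]},
    {"gripper": 0,"delta_pos": [0,0,0],"dr": [0.04,0,0]},
    {"gripper": 0,"delta_pos": [0,0,0],"dr": [0.04,0,0]},
    {"gripper": 0,"delta_pos": [0,0,0],"dr": [0.04,0,0]},
    {"gripper": 0,"delta_pos": [0,0,0],"dr": [0.04,0,0]},
  ],
)

```text
t: 19.47
ee_pos: [556.9, 24.7, 132.4]
orientation: [0.655, 1.469, -0.655]
ft_force: [-0.1, -0.1, 0.7]
width: 24.0
```

Emit:
apply_moves(
  increments=[
    {"gripper": 0,"delta_pos": [0,0,0],"dr": [0.04,0,0]},
    {"gripper": 0,"delta_pos": [0,0,0],"dr": [0.04,0,0]},
    {"gripper": 0,"delta_pos": [0,0,0],"dr": [0.04,0,0]},
    {"gripper": 0,"delta_pos": [0,0,0],"dr": [0.04,0,0]},
    {"gripper": 0,"delta_pos": [0,0,0],"dr": [0.04,0,0]},
  ],
)

```text
t: 19.88
ee_pos: [556.9, 24.7, 132.4]
orientation: [0.809, 1.415, -0.809]
ft_force: [0.7, 0.6, 0.5]
width: 24.0
```

```bash
python3 st.py
```

```text
19.8833 p [556.9  24.7 132.4] yaw 30.5 ax [ 0. -0. -1.] F [0.7 0.6 0.5] M [-0.07 -0.11 -0.01] w 24.0 q [ 0.02  0.46  1.85 -0.    0.83 -0.51]
```

Emit:
apply_moves(
  increments=[
    {"gripper": 0,"delta_pos": [0,0,0],"dr": [0.025,0,0]},
    {"gripper": 0,"delta_pos": [0,0,0],"dr": [0.025,0,0]},
    {"gripper": 0,"delta_pos": [0,0,0],"dr": [0.025,0,0]},
    {"gripper": 0,"delta_pos": [0,0,0],"dr": [0,0,0]},
    {"gripper": 0,"delta_pos": [0,0,0],"dr": [0,0,0]},
  ],
)

```text
t: 20.3
ee_pos: [557.0, 24.8, 132.4]
orientation: [0.865, 1.392, -0.864]
ft_force: [0.6, 0.6, -0.2]
width: 24.1
```

```bash
python3 st.py
```

```text
20.3 p [557.   24.8 132.4] yaw 26.3 ax [ 0.  0. -1.] F [ 0.6  0.6 -0.2] M [ 0.02 -0.09 -0.03] w 24.1 q [ 0.02  0.46  1.85  0.    0.83 -0.44]
```

Emit:
apply_moves(
  increments=[
    {"gripper": 0,"delta_pos": [-0.1,0,0],"dr": [0,0,0]},
    {"gripper": 0,"delta_pos": [-0.1,0,0],"dr": [0,0,0]},
    {"gripper": 0,"delta_pos": [-0.1,0,0],"dr": [0,0,0]},
    {"gripper": 0,"delta_pos": [-0.1,0,0],"dr": [0,0,0]},
    {"gripper": 0,"delta_pos": [-0.1,0,0],"dr": [0,0,0]},
  ],
)

```text
t: 20.72
ee_pos: [556.9, 24.7, 137.3]
orientation: [0.865, 1.392, -0.865]
ft_force: [0.6, -0.0, -1.8]
width: 23.8
```

```bash
python3 st.py
```

```text
20.7167 p [556.9  24.7 137.3] yaw 26.3 ax [-0.  0. -1.] F [ 0.6 -0.  -1.8] M [ 0.04 -0.22  0.04] w 23.8 q [ 0.02  0.45  1.84  0.    0.84 -0.44]
```

The lift is free and carries only about the cap's weight. I'll raise it straight up by about 75 mm in total.

Emit:
apply_moves(
  increments=[
    {"gripper": 0,"delta_pos": [-0.4,0,0],"dr": [0,0,0]},
    {"gripper": 0,"delta_pos": [-0.4,0,0],"dr": [0,0,0]},
    {"gripper": 0,"delta_pos": [-0.4,0,0],"dr": [0,0,0]},
    {"gripper": 0,"delta_pos": [-0.4,0,0],"dr": [0,0,0]},
    {"gripper": 0,"delta_pos": [-0.4,0,0],"dr": [0,0,0]},
  ],
)

```text
t: 21.13
ee_pos: [556.8, 24.7, 157.7]
orientation: [0.865, 1.392, -0.865]
ft_force: [-0.5, 0.2, -1.5]
width: 24.0
```

Emit:
apply_moves(
  increments=[
    {"gripper": 0,"delta_pos": [-0.6,0,0],"dr": [0,0,0]},
    {"gripper": 0,"delta_pos": [-0.6,0,0],"dr": [0,0,0]},
    {"gripper": 0,"delta_pos": [-0.6,0,0],"dr": [0,0,0]},
    {"gripper": 0,"delta_pos": [-0.6,0,0],"dr": [0,0,0]},
    {"gripper": 0,"delta_pos": [-0.6,0,0],"dr": [0,0,0]},
  ],
)

```text
t: 21.55
ee_pos: [556.9, 24.7, 187.9]
orientation: [0.865, 1.392, -0.865]
ft_force: [-0.6, -0.3, -0.6]
width: 23.9
```

Emit:
apply_moves(
  increments=[
    {"gripper": 0,"delta_pos": [-0.8,0,0],"dr": [0,0,0]},
    {"gripper": 0,"delta_pos": [-0.8,0,0],"dr": [0,0,0]},
    {"gripper": 0,"delta_pos": [-0.6,0,0],"dr": [0,0,0]},
    {"gripper": 0,"delta_pos": [-0.3,0,0],"dr": [0,0,0]},
    {"gripper": 0,"delta_pos": [0,0,0],"dr": [0,0,0]},
  ],
)

```text
t: 21.97
ee_pos: [557.3, 24.7, 213.2]
orientation: [0.865, 1.391, -0.864]
ft_force: [-0.7, 0.5, -1.5]
width: 23.8
```

Emit:
apply_moves(
  increments=[
    {"gripper": 0,"delta_pos": [0,0,0],"dr": [0,0,0]},
    {"gripper": 0,"delta_pos": [0,0,0],"dr": [0,0,0]},
    {"gripper": 0,"delta_pos": [0,0,0],"dr": [0,0,0]},
    {"gripper": 0,"delta_pos": [0,0,0],"dr": [0,0,0]},
    {"gripper": 0,"delta_pos": [0,0,0],"dr": [0,0,0]},
  ],
)

```text
t: 22.38
ee_pos: [556.7, 24.7, 211.9]
orientation: [0.865, 1.393, -0.865]
ft_force: [-0.4, -0.0, -2.1]
width: 24.0
```

```bash
python3 st.py; python3 - <<'E'
from h import *
d=save('scene','s5'); c=d['img'][80:230,190:390,::-1]; cv2.imwrite('pics/c6.png',cv2.resize(c,None,fx=4,fy=4,interpolation=cv2.INTER_CUBIC))
E
```

```text
22.3833 p [556.7  24.7 211.9] yaw 26.3 ax [-0.001  0.    -1.   ] F [-0.4 -0.  -2.1] M [ 0.02 -0.07  0.03] w 24.0 q [ 0.02  0.35  1.8   0.    1.   -0.44]
```

View pics/c6.png

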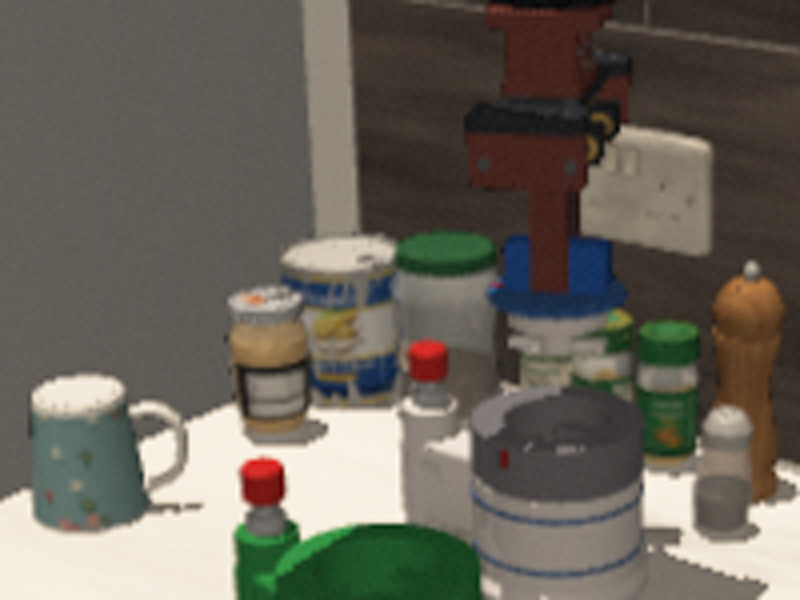

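The cap (crop 555,290) hangs level in the gripper, well above the open filter. The knob (428,362) is down, and the mug and honey jar look undisturbed. Handing in.

```bash
python3 -c "
from workcell import ctrl
print(ctrl.close_job())"
```

```text
the job is handed in; nothing more can be done
None
```

The job is done and handed in at 22.4 s. No verdict was reported.

- **Vent:** I pulled the red knob up to its stop, where the force jumped from 6 to 14 N, held it there for more than 1.2 s, and lowered it back down. Its head was back at about 141 mm.
- **Cap:** Anticlockwise, resistance began near 15°. I went about 4° further to confirm the stop, reaching about 10 N sideways and 2 Nm, then backed off. Clockwise ran free. I regripped once at about 40° because of the wrist's range, turned to about 65°, and lifted it off.
- **Last checks:** The cap is gripped level (24 mm opening) and raised about 79 mm, so its flange is near 194 mm. By the tool position it is centred over the filter, with a wrist force of about 2 N. The knob is down, and the mug and honey jar stand as before.

The tumbler was out of the last crop, so I did not look at it again; the arm only passed well above it early on. The cap's angle comes from the gripper's turn and was not measured separately at the end.

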